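# Hold a copper bar in the saw guide for the cut

## Robot

A 6-joint arm with a two-finger parallel gripper is mounted at the origin on the work surface. World frame = base frame: x ahead of the robot, y to its left, z up, the work surface at z = 0. Lengths are in m, angles in rad, forces in N, time in s.
With the tool pointing down it reaches from about 0.375 to 0.975 m from the base axis. Payload 3.8 kg.
Tool frame: the origin (TCP) lies at the very end of the fingers, on their centre line; the grasp point (between the pads) lies 19 mm behind it (robot.hold_point_z is the distance from the TCP to the grasp point, in m); z points along the fingers, y is the line along which they close (so a half turn about z gives the same grasp; the last joint's range is limited). The gripper opens to 88 mm and grips with 3 to 60 N. Pads are 18 mm wide; open, the fingers measure 123 mm over their backs; the gripper's body (75 mm by 187 mm) begins 45 mm behind the grasp point.
Start: joints at [1.132, 0.264, 1.604, -0, 1.274, -0.037], TCP at [0.264, 0.621, 0.208] pointing down, gripper open.
Joint ranges: [-2.63, 2.63], [-0.94, 2.18], [0.31, 2.57], [-1.31, 4.45], [0, 2.66], [-2.55, 2.55]. Speed limits (rad/s): [2.57, 2.57, 3.14, 3.14, 3.14, 3.14].

## Interface

Orientations are given as a rotation vector (axis times angle).
In Python, from station import robot gives the robot as it stands.
- The arm moves only by the tool move_arm, never from a script. Its argument "increments" is a list of rows, each a list of 5 numbers: the finger opening in m, from 0 to 0.0881, then the shift along the tool's x, y, z in m, then the turn about the tool's z in degrees. A call has 1 to 12 rows; each row is the pose to reach, as a shift and turn from the pose commanded when the call began, along the tool's axes at that moment; what a row does not reach only later rows make up. A row lasts 1/8 s, in which the tool goes at most 62.5 mm and 10.7 degrees, less where a joint would pass 70% of its speed; a pose out of reach is approached as far as the arm can. A call with a gripper value outside its range is refused whole. The fingers move at their own pace and stop on an object; the grip force is fixed at half the most. Time passes only in rows, so rows that repeat a pose let the fingers close. It gives the time, the measured TCP pose, the force, the opening and the grip force at its end, in the units of the state.
- robot.get_obs(): the state, without advancing time (a new reading comes with each control period).
- robot.capture(name): name is "side" or "top"; returns a dict with "frame" (420x560x3 uint8, red, green, blue), "range_z" (420x560 float32, m along the optical axis (not along the pixel's ray), 0 where there is no reading), "vertical_fov" (degrees; the focal length in pixels is half the picture's height over the tangent of half this angle, whatever the lens; pixels are square), "cx", "cy" (the principal point, pixels), "distortion" ([k1, k2, p1, p2, k3] as OpenCV has them; the pictures are not rectified), "cam_to_world" (4x4, takes a point from camera to world coordinates). Camera axes: x right, y down, z forward; pixel columns grow to the right and rows downward; lengths in m; the calibration is good to about 2 mm. A picture is of the moment at which its call begins.
- robot.close_job(): hands the job in; it is judged then, once.
Trained networks look in a picture, given as the dict that the camera call returned (one of the last four; its "shot" number tells which), for a name from the list of things; names that differ only in an ending like _2 or _b are one class to them, and where a whole thing is asked for, a point or a joint stands for the part that bears it (a point fixed in the world has none). Each returns a list of dicts, best first, with "score" (0 to 1); they miss things now and then, are a little off and sometimes report something else, mostly with a low value. They report only what shows in the picture. A call takes as long as a camera call. They do not tell look-alikes from the thing itself.
- robot.look_for(name, picture): "position" ([x, y, z] in m, in world coordinates, good to about 4 mm: the middle of the surface that is visible of it).
The state is a dict: "clock": time; "q": joint angles; "qvel": joint speeds; "joint_torque": joint torques, N m; "tcp_pos": TCP position; "ee_rot": TCP orientation; "force": force on the tool from outside, world axes, zero at the start; "wrist_torque": the same for the moment, N m; "opening": finger opening in m; "grip_force": force on a finger pad.
Only numpy, scipy, OpenCV 4.12 (cv2) and the standard library are available. Lean on these libraries where they do the work, as an engineer would, in place of code of your own. Each camera call takes 0.05 s, during which the arm holds its last target. There are 200 camera calls.

## Task

Get the copper bar ready to be sawn: pick it up from the bench and lay it gently on the bed of the saw guide, with its end butted against the blue stop block and its long side flat along the back fence. Then press it into the corner with one diagonal push of the fingertips, firmly against the fence and down on the bed at once, pushing between the stop and the saw slot so that the slot stays clear for the blade. Finish while holding it like that, pushing, and leave the hacksaw, the beaker and the calipers where they are.

Things in the scene. Friction and masses are not known exactly. Their poses are not given: they have to be found in the camera images.
- bar_center (a point): Loose copper bar, 25 x 120 x 16 mm (own x, y, z), about 0.42 kg, lying flat on the black bench. This point is its middle, 8 mm above its underside; its long axis is its own y axis, z is up. Both ends and both long sides are alike. Smooth and waxed: it slides easily on the saw guide's bed, fence and stop (friction about 0.2).
- bar: The same copper bar; origin at the middle of its underside, axes as for bar_center.
- bed: Grey flat bed of the saw guide, bolted to the bench and not movable, 128 x 280 mm, its top 14 mm above the bench. Origin on the bed's top surface. Axes: x points away from the robot towards the back fence, y runs along the fence, z up. The bed reaches from x = -70 to x = +58 mm and y = -140 to +140 mm; the face of the fence is at x = +40 mm; a thin dark line across it at y = 0 is the saw line.
- fence: Aluminium back fence of the saw guide, fixed upright along the far side of the bed, 280 mm long, 36 mm high above the bed, 14 mm thick. Origin at the foot of its front face (the face towards the robot), level with the bed's top; x points away from the robot into the fence, y along it, z up. A saw slot 4 mm wide cuts through it at y = 0. The bar's long side lies flat against the face when the bar's middle is at x = -12.5 mm.
- stop: Blue stop block, clamped to the saw guide and not movable, 24 mm thick along y, 28 mm high above the bed, reaching 60 mm from the fence face towards the robot; a strap 42 mm high holds it on the fence. Same axes as the fence. Origin at the foot of its butting face (the face that looks to -y, towards the saw slot), on the bed, at the fence face. The face stands 58 to 92 mm from the saw slot. The bar is butted when its middle is at y = -60 mm, so it reaches across the saw slot.
- saw: Junior hacksaw lying flat, orange handle, about 270 x 85 mm, up to 22 mm high, to the right of the saw guide. To be left alone.
- beaker: Empty glass beaker standing upright, 68 mm across, 90 mm high. To be left alone.
- calipers: Digital calipers lying flat beyond the fence, 235 mm long, black slide, up to 19 mm high. To be left alone.
Mind the look-alikes: they are no part of the job. Several things look just like the bar: the one meant starts nearest to the robot's base.

How it is judged:
By the outcome, as a careful person would: the job done as asked, in the order asked, and still so for the second after the job is handed in, while the arm keeps its last pose, push and grip.
It also fails if it takes over 64 s, if anything falls off the work surface, if the arm or the gripper's body presses on something with over 40 N, if the wrist force passes 120 N, or if a joint passes its speed limit or range.

## Working session

There is one attempt and no reset: what is moved stays moved. The work goes in short steps, Python scripts to look and compute and a tool call to move; the robot and the scene stay as the last step left them, time stands still between calls to the robot, and variables do not carry over. Pictures are saved under pics/ and viewed, at most 10 in all, crops included, and the job is handed in when it is done.

Besides the shell and the picture viewer there is one more tool, called after "Emit:" by a JSON object that holds its "op" and its "data". move_arm: Moves the arm, as the interface text tells. Its arguments: {"type":"object","properties":{"increments":{"type":"array"}},"required":["increments"]}

```bash
ls; mkdir -p pics; cat > h.py <<'E'
import numpy as np, cv2
from station import robot
def K(c):
    f=c["frame"].shape[0]/2/np.tan(np.radians(c["vertical_fov"])/2)
    return np.array([[f,0,c["cx"]],[0,f,c["cy"]],[0,0,1.]])
def cloud(c):
    h,w=c["range_z"].shape
    u,v=np.meshgrid(np.arange(w),np.arange(h))
    p=cv2.undistortPoints(np.stack([u,v],-1).reshape(-1,1,2).astype(np.float64),K(c),np.array(c["distortion"],float)).reshape(h,w,2)
    z=c["range_z"]; P=np.dstack([p*z[...,None],z]); T=np.array(c["cam_to_world"])
    W=P@T[:3,:3].T+T[:3,3]; W[z==0]=np.nan
    return W
def px(c,pts):
    T=np.linalg.inv(np.array(c["cam_to_world"]))
    return cv2.projectPoints(np.array(pts,float).reshape(-1,1,3),cv2.Rodrigues(T[:3,:3])[0],T[:3,3],K(c),np.array(c["distortion"],float))[0].reshape(-1,2)
def save(n,im): cv2.imwrite("pics/"+n,cv2.cvtColor(np.ascontiguousarray(im),cv2.COLOR_RGB2BGR))
E
python3 - <<'E'
from h import *
print(robot.hold_point_z, robot.get_obs())
for n in("top","side"):
    c=robot.capture(n); save(n+"1.png",c["frame"])
    print(n,np.round(c["cam_to_world"],3).tolist())
    for k in("bar","bed","fence","stop","saw","beaker","calipers"):
        for d in robot.look_for(k,c): print(k,round(d["score"],2),np.round(d["position"],3),px(c,[d["position"]]).round())
E
```

```text
pics
0.0187 {'clock': 0.0, 'q': array([ 1.13208211e+00,  2.64789472e-01,  1.60534708e+00, -3.99989781e-08,
        1.27367318e+00, -3.68827971e-02]), 'qvel': array([ 2.29176964e-03, -9.24199797e-04, -1.49942440e-05,  1.21251932e-03,
       -1.20199143e-03, -9.69363093e-04]), 'joint_torque': array([-1.72454820e-03, -5.02123940e+01, -3.56867766e+01,  7.26007624e-02,
        2.95802776e-02, -1.90885007e-04]), 'tcp_pos': array([0.26366342, 0.62054878, 0.20657812]), 'ee_rot': array([-0.62685269, -3.07788364,  0.00338403]), 'force': array([ 0.31472383,  0.52063314, -0.7402058 ]), 'wrist_torque': array([-0.04088381, -0.01094384,  0.01627985]), 'grip_force': 0.0, 'opening': 0.08827033213693164}
top [[0.02, -0.994, 0.112, 0.484], [-1.0, -0.021, -0.006, -0.003], [0.008, -0.111, -0.994, 1.244], [0.0, 0.0, 0.0, 1.0]]
bar 0.88 [0.533 0.444 0.016] [[130. 242.]]
bar 0.73 [0.503 0.298 0.015] [[177. 253.]]
bar 0.61 [0.691 0.384 0.014] [[153. 192.]]
bed 0.88 [0.595 0.01  0.013] [[271. 225.]]
fence 0.89 [0.661 0.004 0.046] [[274. 203.]]
fence 0.28 [0.5   0.3   0.014] [[176. 254.]]
stop 0.56 [0.645 0.106 0.046] [[240. 207.]]
saw 0.75 [ 0.575 -0.446  0.007] [[417. 235.]]
beaker 0.71 [0.714 0.266 0.045] [[188. 184.]]
calipers 0.7 [ 0.785 -0.011  0.01 ] [[279. 166.]]
side [[0.988, -0.076, 0.131, 0.454], [-0.151, -0.543, 0.826, -1.124], [0.008, -0.836, -0.548, 0.781], [0.0, 0.0, 0.0, 1.0]]
bar 0.66 [0.497 0.287 0.015] [[224. 170.]]
bed 0.64 [ 0.594 -0.021  0.013] [[265. 221.]]
fence 0.82 [ 0.654 -0.036  0.049] [[288. 212.]]
stop 0.8 [0.642 0.095 0.039] [[276. 191.]]
saw 0.94 [ 0.568 -0.457  0.008] [[280. 342.]]
beaker 0.64 [0.699 0.236 0.063] [[287. 161.]]
beaker 0.37 [ 0.783 -0.024  0.007] [[331. 218.]]
calipers 0.76 [ 0.786 -0.027  0.007] [[332. 219.]]
```

```bash
python3 - <<'E'
from h import *
c=robot.capture("top"); f=c["frame"]; W=cloud(c); np.savez("top.npz",W=W,f=f)
save("crop1.png",cv2.resize(f[150:290,90:340],None,fx=3.2,fy=3.2,interpolation=cv2.INTER_CUBIC))
hsv=cv2.cvtColor(f,cv2.COLOR_RGB2HSV)
m=((hsv[...,0]<22)&(hsv[...,1]>80)&(hsv[...,2]>60)).astype(np.uint8)
n,l,s,ce=cv2.connectedComponentsWithStats(m)
for i in range(1,n):
    if s[i,4]<60: continue
    p=W[l==i]; p=p[~np.isnan(p[:,0])]; p=p[(p[:,2]>.011)&(p[:,2]<.022)]
    if len(p)<30: continue
    r=cv2.minAreaRect(p[:,:2].astype(np.float32)*1000)
    print(s[i],ce[i].round(),np.round(r[0],1),np.round(r[1],1),round(r[2],1),"h",np.median(p[:,2]).round(4),"dist",np.hypot(*r[0]).round(0))
E
```

```text
[136 177  37  30 352] [154. 192.] [692.8 382. ] [119.1  25.9] 53.3 h 0.016 dist 791.0
[114 225  36  34 426] [131. 242.] [534.1 441.6] [ 26.8 117.4] 46.0 h 0.0161 dist 693.0
[413 232  16  36 228] [419. 249.] [ 530.5 -450. ] [ 36.  114.5] 75.9 h 0.0192 dist 696.0
[160 238  37  32 395] [178. 254.] [499.9 296.3] [ 25.6 120.3] 41.6 h 0.0167 dist 581.0
```

View pics/top1.png

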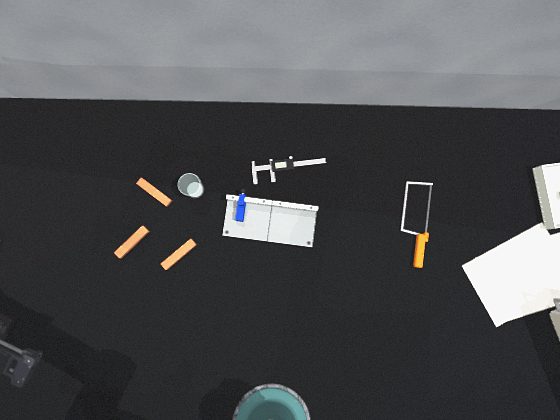

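View pics/crop1.png

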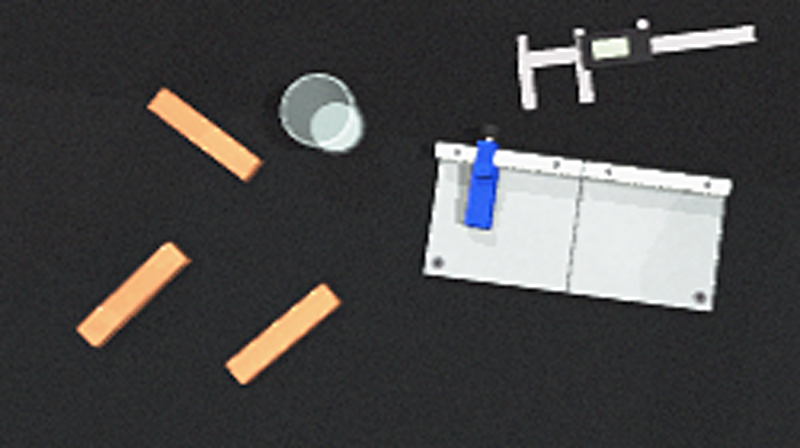

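View pics/side1.png

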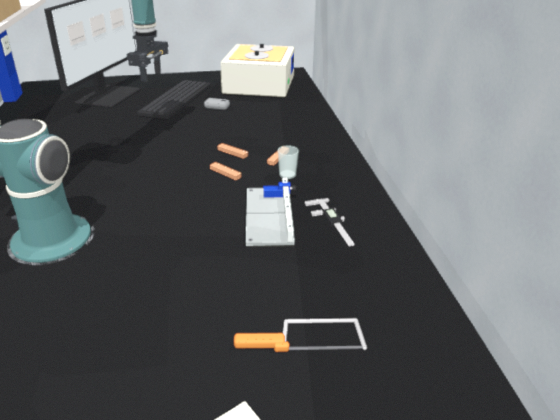

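Candidates in the top picture: bars at (178,254) 0.58 m from the base, (131,242) 0.69 m, and (154,192) 0.79 m. The orange saw handle at (419,249) could also be mistaken for one. The crop confirms the bar at (178,254) is the nearest, so that is the one I'll take. The stop (240,207) is on the left of the saw line (271,222). Next I'll measure the guide.

```bash
cat > g.py <<'E'
from h import *
def ext(name):
    c=robot.capture(name); W=cloud(c); f=c["frame"]; hsv=cv2.cvtColor(f,cv2.COLOR_RGB2HSV)
    box=(abs(W[...,0]-.6)<.13)&(abs(W[...,1])<.2)
    def rect(m,t):
        p=W[m][:,:2].astype(np.float32)*1000
        r=cv2.minAreaRect(p); d=p-p.mean(0); v=np.linalg.svd(d,full_matrices=False)[2][0]
        print(name,t,len(p),np.round(r[0],1),np.round(r[1],1),round(r[2],2),"pca",np.degrees(np.arctan2(v[1],v[0])).round(2),"z",np.median(W[m][:,2]).round(4)); return p
    blue=(hsv[...,0]>100)&(hsv[...,0]<130)&(hsv[...,1]>150)&box
    white=(hsv[...,1]<60)&(hsv[...,2]>90)&box
    out={}
    for t,m in dict(bed=white&(abs(W[...,2]-.014)<.005),fence=white&(abs(W[...,2]-.05)<.006),stop=blue&(abs(W[...,2]-.042)<.004),blue=blue&(W[...,2]>.03)).items():
        out[t]=rect(m,t)
    cop=(hsv[...,0]<22)&(hsv[...,1]>80)&(hsv[...,2]>60)&(W[...,2]>.012)
    b=cop&(np.hypot(W[...,0]-.5,W[...,1]-.296)<.075)
    rect(b,"bar"); return c,out
E
python3 - <<'E'
from g import *
for n in("top","side"):
    c,o=ext(n)
    # guide frame from fence top PCA
    p=o["fence"]; d=p-p.mean(0); v=np.linalg.svd(d,full_matrices=False)[2][0]
    if v[1]<0: v=-v
    x=np.array([v[1],-v[0]])
    for t,q in o.items():
        a=q@x; b=q@v; print(t,"x pct",np.percentile(a,[1,5,50,95,99]).round(1),"y",np.percentile(b,[0,1,5,50,95,99,100]).round(1))
    print("xdir",x,v)
E
```

```text
top bed 2871 [632.5  13.6] [280.2 176.4] 83.59 pca -95.03 z 0.0148
top fence 403 [665.7   9.9] [279.2  26.2] 84.11 pca -96.31 z 0.051
top stop 105 [631.9 106.3] [23.  54.7] 82.68 pca 172.58 z 0.0427
top blue 190 [644.3 104.6] [23.2 79.6] 82.68 pca 173.78 z 0.0445
top bar 308 [499.7 296. ] [ 25.5 119.8] 41.78 pca 131.13 z 0.0167
bed x pct [539.9 543.9 591.2 643.7 648.6] y [-57.  -54.2 -43.4  76.  209.7 220.3 223.3]
fence x pct [648.3 648.9 655.5 662.3 663.3] y [-56.6 -53.9 -44.7  71.5 209.8 220.  222.7]
stop x pct [589.5 591.1 612.2 634.9 640.5] y [163.8 164.  164.6 174.8 185.5 186.3 187. ]
blue x pct [589.5 592.3 626.8 664.8 668. ] y [163.7 163.8 164.5 174.2 185.  186.3 187. ]
xdir [ 0.9939333  -0.10998458] [0.10998458 0.9939333 ]
side bed 1971 [631.9  11.8] [284.1 178. ] 82.95 pca -91.39 z 0.0137
side fence 280 [666.8  11.3] [284.4  28.2] 83.63 pca -96.52 z 0.0495
side stop 81 [633.  106.8] [31.2 56.6] 84.99 pca 167.58 z 0.0415
side blue 164 [643.8 105.9] [31.2 78.1] 84.99 pca 173.26 z 0.0414
side bar 150 [500.1 295.9] [ 32.  122.8] 40.87 pca -48.0 z 0.0152
bed x pct [539.2 542.9 589.2 643.7 652. ] y [-57.9 -54.6 -49.8  52.3 187.4 216.2 226.1]
fence x pct [647.1 647.8 654.2 661.4 665.1] y [-55.2 -54.1 -48.4  60.4 209.5 222.9 229.2]
stop x pct [590.6 591.4 615.8 639.1 642.9] y [161.9 162.8 165.2 175.1 189.6 191.9 193.6]
blue x pct [591.1 594.1 624.6 660.1 666. ] y [161.9 163.5 165.3 172.4 188.1 191.4 193.6]
xdir [ 0.99353147 -0.11355719] [0.11355719 0.99353147]
```

```bash
cat > m.py <<'E'
import sys
from h import *
X=np.array([.9939,-.1106]);Y=np.array([.1106,.9939])   # guide axes; fence face s=.6482, stop face t=.1633, slot t=.083
def plan(x,y,z,yaw):
    o=robot.get_obs(); R=cv2.Rodrigues(o["ee_rot"])[0]
    d=R.T@(np.array([x,y,z])-o["tcp_pos"]); a=np.degrees(np.arctan2(R[1,1],R[0,1]))
    st=np.array([X@o["tcp_pos"][:2],Y@o["tcp_pos"][:2]])
    print("t",round(o["clock"],2),"shift",d.round(4),"turn",round(((a-yaw+180)%360)-180,2),"| tilt z",R[:,2].round(3),"yaw",a.round(2),"s,t",st.round(4),"tcp",o["tcp_pos"].round(4),"F",o["force"].round(1),"open",o["opening"].round(4))
def planst(s,t,z,yaw): p=s*X+t*Y; plan(p[0],p[1],z,yaw)
E
python3 -c "
from m import *
plan(.4998,.296,.10,41.5)"
```

```text
Traceback (most recent call last):
  File "m.py", line 8, in plan
    print("t",round(o["clock"],2),"shift",d.round(4),"turn",round(((a-yaw+180)%360)-180,2),"| tilt z",R[:,2].round(3),"yaw",a.round(2),"s,t",st.round(4),"tcp",o["tcp_pos"].round(4),"F",o["force"].round(1),"open",o["opening"].round(4))
                                                                                                                                                                                                                    ^^^^^^^^^^^^^^^^^^
AttributeError: 'float' object has no attribute 'round'
```

```bash
sed -i 's/o\["opening"\].round(4)/round(o["opening"],4)/' m.py
python3 -c "
from m import *
plan(.4998,.296,.10,41.5)"
```

```text
t 0.95 shift [-0.3442 -0.2072  0.1079] turn 25.48 | tilt z [ 0.  0. -1.] yaw 66.98 s,t [0.1936 0.6467] tcp [0.264  0.6213 0.2079] F [-0.3  0.4 -0.7] open 0.0881
```

Emit:
{"op": "move_arm", "data": {"increments": [[0.088,-0.043,-0.026,0.01,3.2],[0.088,-0.086,-0.052,0.02,6.4],[0.088,-0.129,-0.078,0.03,9.6],[0.088,-0.172,-0.104,0.04,12.8],[0.088,-0.215,-0.13,0.054,16],[0.088,-0.258,-0.155,0.07,19.2],[0.088,-0.301,-0.181,0.09,22.4],[0.088,-0.344,-0.207,0.108,25.5],[0.088,-0.344,-0.207,0.108,25.5],[0.088,-0.344,-0.207,0.108,25.5]]}}

```text
clock: 2.2
tcp_pos: [0.4997, 0.2964, 0.1001]
ee_rot: [-1.292, -2.863, -0.001]
force: [0.0, -0.3, -1.0]
opening: 0.088
grip_force: 0.0
```

```bash
python3 -c "
from m import *
plan(.4998,.296,.003,41.5)"
```

```text
t 2.2 shift [-0.0004 -0.0002  0.0971] turn -0.06 | tilt z [-0.     0.001 -1.   ] yaw 41.44 s,t [0.4639 0.3498] tcp [0.4997 0.2964 0.1001] F [ 0.  -0.3 -1. ] open 0.088
```

Emit:
{"op": "move_arm", "data": {"increments": [[0.088,0,0,0.03,0],[0.088,0,0,0.06,0],[0.088,0,0,0.08,0],[0.088,0,0,0.09,0],[0.088,0,0,0.097,0],[0.02,0,0,0.097,0],[0.02,0,0,0.097,0],[0.02,0,0,0.097,0],[0.02,0,0,0.097,0],[0.02,0,0,0.097,0],[0.02,0,0,0.097,0],[0.02,0,0,0.097,0]]}}

```text
clock: 3.7
tcp_pos: [0.4996, 0.2961, 0.0029]
ee_rot: [-1.291, -2.864, 0.0]
force: [-0.3, 0.3, -0.4]
opening: 0.0207
grip_force: 0.0
```

```bash
python3 - <<'E'
from m import *
print(robot.get_obs()["opening"],robot.get_obs()["grip_force"])
a=robot.capture("top")["frame"][205:290,130:240]; b=robot.capture("side")["frame"][120:200,180:285]
save("g1.png",np.hstack([cv2.resize(x,(400,320),interpolation=cv2.INTER_CUBIC) for x in(a,b)]))
E
```

```text
0.020703536737632523 0.0
```

View pics/g1.png

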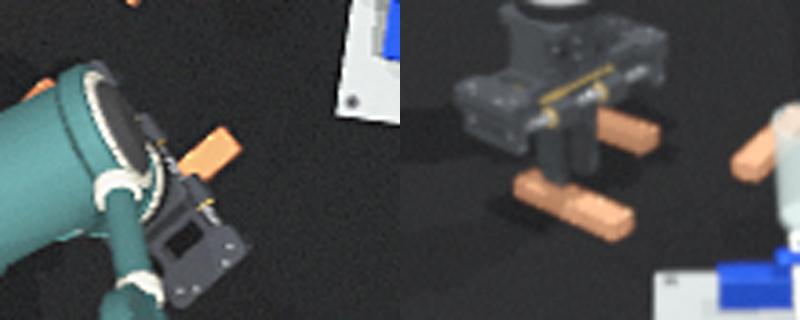

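```bash
python3 - <<'E'
from m import *
c=robot.capture("side"); W=cloud(c); f=c["frame"].copy()
T=robot.get_obs()["tcp_pos"]; a=np.radians(41.5); n=np.array([np.cos(a),np.sin(a),0]); l=np.array([-n[1],n[0],0])
q=px(c,[T,T+.0125*n,T-.0125*n,T+.06*l,T-.06*l]); print(q.round(1))
cr=cv2.resize(f[140:190,200:260],(720,600),interpolation=cv2.INTER_CUBIC)
for (u,v) in q: cv2.circle(cr,(int((u-200+.5)*12),int((v-140+.5)*12)),4,(0,255,0),-1)
save("g2.png",cr)
hsv=cv2.cvtColor(f,cv2.COLOR_RGB2HSV)
m=(hsv[...,0]<22)&(hsv[...,1]>80)&(hsv[...,2]>60)&(np.hypot(W[...,0]-.5,W[...,1]-.296)<.1)&(W[...,2]>.012)
r=cv2.minAreaRect(W[m][:,:2].astype(np.float32)*1000); print(r,T)
E
```

```text
[[225.  172.4]
 [227.6 171. ]
 [222.3 173.7]
 [212.5 166.8]
 [237.9 178.1]]
((512.469482421875, 296.96612548828125), (96.8441390991211, 118.98181915283203), 16.180503845214844) [0.49957996 0.29617653 0.0028459 ]
```

View pics/g2.png

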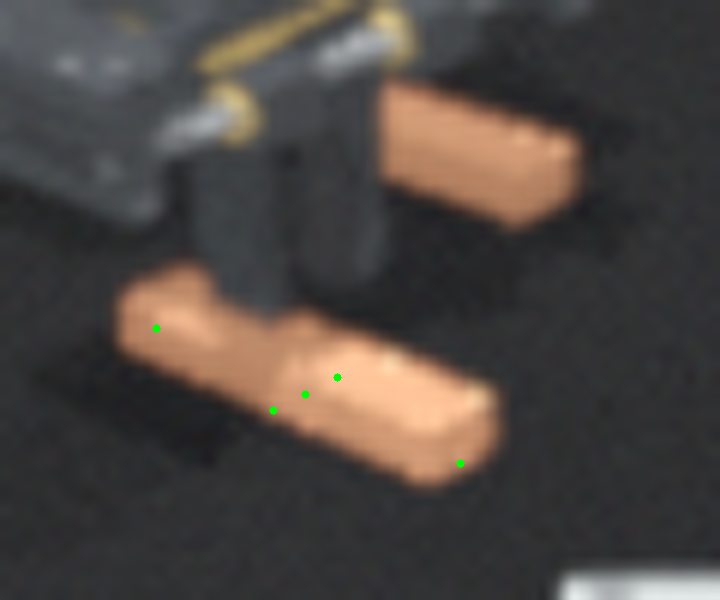

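```bash
python3 - <<'E'
from m import *
c=robot.capture("side"); W=cloud(c)
for v in(152,156,160,162,163,164,165,166,167):
    print(v,[tuple(int(k) if k==k else -1 for k in 1000*W[v,u]) for u in(218,220,221,222,224,226,228,230)])
print(robot.get_obs()["q"].round(4))
c=robot.capture("top"); W=cloud(c); m=(W[...,2]>.06)&(W[...,2]<.12)&(np.hypot(W[...,0]-.5,W[...,1]-.296)<.15)
print(cv2.minAreaRect(W[m][:,:2].astype(np.float32)*1000))
E
```

```text
152 [(480, 270, 92), (486, 254, 99), (489, 243, 105), (492, 247, 103), (500, 304, 74), (506, 300, 75), (513, 298, 76), (519, 298, 76)]
156 [(479, 274, 76), (486, 276, 74), (489, 272, 76), (492, 281, 72), (499, 309, 57), (506, 306, 58), (512, 301, 60), (519, 300, 60)]
160 [(478, 282, 57), (485, 269, 64), (488, 275, 60), (491, 281, 57), (501, 399, -3), (505, 304, 44), (512, 298, 47), (518, 297, 47)]
162 [(478, 283, 49), (484, 281, 50), (487, 272, 54), (491, 279, 51), (500, 373, 1), (505, 306, 36), (511, 298, 39), (518, 303, 36)]
163 [(478, 279, 48), (484, 275, 50), (487, 274, 50), (491, 272, 51), (500, 360, 4), (505, 306, 32), (511, 293, 38), (518, 298, 35)]
164 [(478, 282, 43), (484, 282, 42), (487, 277, 45), (490, 272, 47), (499, 357, 2), (506, 357, 1), (513, 359, 0), (520, 358, 0)]
165 [(477, 284, 38), (484, 273, 43), (487, 272, 43), (490, 274, 42), (499, 357, -1), (506, 357, -1), (513, 355, -1), (520, 358, -3)]
166 [(478, 317, 17), (483, 274, 39), (487, 275, 38), (490, 276, 38), (499, 345, 0), (505, 343, 1), (-1, -1, -1), (519, 340, 2)]
167 [(478, 318, 12), (484, 312, 15), (488, 316, 13), (490, 278, 33), (497, 309, 16), (504, 310, 15), (512, 340, -1), (519, 340, -2)]
[ 0.4922  0.2965  1.9783 -0.      0.8669 -0.2317]
((498.5677490234375, 293.27880859375), (167.763916015625, 67.45207977294922), 41.56192398071289)
```

The side picture shows the closed fingers above the bar, not around it. The near fingertip ends at about (222,166) and the far one at about (228,163). Depth puts the tips at z ≈ 0.034, although the reported TCP is at 0.003. I'll open and measure the tips again.

Emit:
{"op": "move_arm", "data": {"increments": [[0.07,0,0,0,0],[0.07,0,0,0,0],[0.07,0,0,0,0],[0.07,0,0,0,0],[0.07,0,0,0,0]]}}

```text
clock: 4.58
tcp_pos: [0.4996, 0.2962, 0.0029]
ee_rot: [1.291, 2.864, -0.0]
force: [-0.5, 0.7, 0.3]
opening: 0.0679
grip_force: 0.0
```

```bash
cat > tip.py <<'E'
from m import *
c=robot.capture("side"); W=cloud(c); o=robot.get_obs(); T=o["tcp_pos"]; R=cv2.Rodrigues(o["ee_rot"])[0]
hsv=cv2.cvtColor(c["frame"],cv2.COLOR_RGB2HSV)
P=(W-T)@R   # tool coordinates
for sg in(-1,1):
    y=P[...,1]*sg
    m=(abs(P[...,0])<.014)&(y>o["opening"]/2-.002)&(y<o["opening"]/2+.022)&(P[...,2]>-.062)&(W[...,2]>.02)
    z=P[m][:,2]; print(sg,m.sum(),"tool z pct",np.percentile(z,[1,10,50,90,99]).round(4),"x",np.percentile(P[m][:,0],[5,95]).round(3),"y",np.percentile(P[m][:,1],[5,95]).round(3))
print(T.round(4),o["opening"],o["force"])
E
python3 tip.py
```

```text
-1 57 tool z pct [-0.0614 -0.0598 -0.0478 -0.0359 -0.0324] x [-0.011  0.009] y [-0.052 -0.038]
1 43 tool z pct [-0.0595 -0.0572 -0.0449 -0.0348 -0.0308] x [-0.011  0.009] y [0.033 0.048]
[0.4996 0.2962 0.0029] 0.06965903260245498 [-0.64409164  0.05421514  0.16569333]
```

The gap is the same open or closed: the real tips sit about 31 mm above the reported TCP. I'll descend in guarded steps with that offset.

Emit:
{"op": "move_arm", "data": {"increments": [[0.07,0,0,0.008,0],[0.07,0,0,0.016,0],[0.07,0,0,0.022,0],[0.07,0,0,0.022,0],[0.07,0,0,0.022,0]]}}

```text
clock: 5.25
tcp_pos: [0.4997, 0.2963, -0.0191]
ee_rot: [-1.291, -2.864, 0.0]
force: [-0.1, 0.1, 0.1]
opening: 0.0702
grip_force: 0.0
```

```bash
sed -i 's/W\[...,2\]>.02)/W[...,2]>.006)/' tip.py; python3 tip.py
```

```text
-1 54 tool z pct [-0.0616 -0.0594 -0.0484 -0.0365 -0.0328] x [-0.011  0.007] y [-0.054 -0.039]
1 49 tool z pct [-0.0611 -0.0594 -0.0473 -0.0335 -0.0303] x [-0.01   0.008] y [0.034 0.046]
[ 0.4998  0.2963 -0.0189] 0.07024693876309339 [ 1.0877166  -0.18703431  0.68661115]
```

Emit:
{"op": "move_arm", "data": {"increments": [[0.07,0,0,0.004,0],[0.07,0,0,0.007,0],[0.07,0,0,0.007,0],[0.02,0,0,0.007,0],[0.02,0,0,0.007,0],[0.02,0,0,0.007,0],[0.02,0,0,0.007,0],[0.02,0,0,0.007,0],[0.02,0,0,0.007,0]]}}

```text
clock: 6.42
tcp_pos: [0.4999, 0.2964, -0.026]
ee_rot: [1.291, 2.864, 0.001]
force: [0.6, 1.1, -0.5]
opening: 0.0246
grip_force: 30.0
```

Emit:
{"op": "move_arm", "data": {"increments": [[0.02,0,0,-0.015,0],[0.02,0,0,-0.04,0],[0.02,0,0,-0.07,0],[0.02,0,0,-0.09,0],[0.02,0,0,-0.09,0],[0.02,0,0,-0.09,0]]}}

```text
clock: 7.18
tcp_pos: [0.4987, 0.2957, 0.0629]
ee_rot: [-1.29, -2.863, 0.002]
force: [-0.7, 0.7, -5.0]
opening: 0.0248
grip_force: 30.0
```

```bash
python3 -c "
from m import *
planst(.603,.088,.04,-6.35)
print(robot.get_obs()['grip_force'])"
```

```text
t 7.17 shift [-0.2791 -0.0994  0.023 ] turn 47.83 | tilt z [-0.002 -0.001 -1.   ] yaw 41.48 s,t [0.463 0.349] tcp [0.4987 0.2957 0.0629] F [-0.7  0.7 -5. ] open 0.0248
29.998943209648132
```

Emit:
{"op": "move_arm", "data": {"increments": [[0.02,-0.02,-0.007,0,4],[0.02,-0.05,-0.018,0,9],[0.02,-0.085,-0.03,0,14],[0.02,-0.12,-0.043,0,20],[0.02,-0.155,-0.055,0,26],[0.02,-0.19,-0.068,0,32],[0.02,-0.225,-0.08,0,38],[0.02,-0.255,-0.091,0,43],[0.02,-0.272,-0.097,0.01,46.5],[0.02,-0.279,-0.099,0.023,47.8],[0.02,-0.279,-0.099,0.023,47.8],[0.02,-0.279,-0.099,0.023,47.8]]}}

```text
clock: 8.68
tcp_pos: [0.6095, 0.0225, 0.0402]
ee_rot: [-2.338, -2.096, 0.001]
force: [-1.1, 0.4, -2.9]
opening: 0.0245
grip_force: 30.0
```

```bash
cat > bar.py <<'E'
from m import *
def bar(lo=.012,hi=.08):
  for n in("top","side"):
    c=robot.capture(n); W=cloud(c); hsv=cv2.cvtColor(c["frame"],cv2.COLOR_RGB2HSV)
    S=W[...,:2]@X; T=W[...,:2]@Y
    m=(hsv[...,0]<22)&(hsv[...,1]>80)&(hsv[...,2]>60)&(abs(S-.61)<.08)&(abs(T-.1)<.12)&(W[...,2]>lo)&(W[...,2]<hi)
    if m.sum()<20: print(n,"no bar"); continue
    ztop=np.percentile(W[m][:,2],75); m&=abs(W[...,2]-ztop)<.004
    p=np.stack([S[m],T[m]],1).astype(np.float32)*1000; r=cv2.minAreaRect(p)
    print(n,m.sum(),"centre s,t",np.round(r[0],1),"size",np.round(r[1],1),"ang",round(r[2],2),"ztop",ztop.round(4),"s rng",np.percentile(p[:,0],[1,99]).round(1),"t rng",np.percentile(p[:,1],[0.5,99.5]).round(1))
    save(f"z_{n}.png",c["frame"])
E
python3 -c "
from bar import *
bar(); planst(.603,.088,-.010,-6.35)"
```

```text
top no bar
side 26 centre s,t [603.  79.] size [103.6  25.3] ang 88.13 ztop 0.079 s rng [591.1 615.8] t rng [ 27.3 129.5]
t 8.78 shift [-0.0019 -0.001   0.0511] turn 0.11 | tilt z [ 0.  0. -1.] yaw -6.24 s,t [0.604  0.0899] tcp [0.6102 0.0226 0.0411] F [-0.2 -0.3 -4.2] open 0.0245
```

Emit:
{"op": "move_arm", "data": {"increments": [[0.02,0,0,0.015,0.1],[0.02,0,0,0.03,0.1],[0.02,0,0,0.04,0.1],[0.02,0,0,0.045,0.1],[0.02,0,0,0.047,0.1],[0.02,0,0,0.049,0.1],[0.02,0,0,0.05,0.1],[0.02,0,0,0.051,0.1],[0.02,0,0,0.051,0.1]]}}

```text
clock: 9.9
tcp_pos: [0.6103, 0.0216, -0.01]
ee_rot: [2.342, 2.093, 0.0]
force: [-0.0, 0.6, -4.3]
opening: 0.0247
grip_force: 30.0
```

```bash
python3 -c "
from bar import *
bar(); planst(.603,.103,-.012,-6.35)"
```

```text
top no bar
side 187 centre s,t [603.1  87.4] size [121.   25.7] ang 89.04 ztop 0.0327 s rng [590.2 615.5] t rng [ 28.6 145.1]
t 10.0 shift [ 0.014  -0.0012  0.002 ] turn -0.07 | tilt z [ 0. -0. -1.] yaw -6.42 s,t [0.6042 0.089 ] tcp [ 0.6103  0.0216 -0.01  ] F [-0.1  0.2 -4.3] open 0.0244
```

Emit:
{"op": "move_arm", "data": {"increments": [[0.02,0,0,0.0005,0],[0.02,0,0,0.001,0],[0.02,0,0,0.0015,0],[0.02,0,0,0.002,0],[0.02,0,0,0.002,0]]}}

```text
clock: 10.62
tcp_pos: [0.6104, 0.0216, -0.012]
ee_rot: [2.342, 2.093, 0.0]
force: [0.2, -0.4, -2.8]
opening: 0.0249
grip_force: 30.0
```

Emit:
{"op": "move_arm", "data": {"increments": [[0.02,0,0,0.0005,0],[0.02,0.003,0,0.0005,0],[0.02,0.006,0,0.0005,0],[0.02,0.009,0,0.0005,0],[0.02,0.011,0,0.0005,0],[0.02,0.012,0,0.0005,0],[0.02,0.012,0,0.0005,0]]}}

```text
clock: 11.5
tcp_pos: [0.6123, 0.0337, -0.012]
ee_rot: [2.342, 2.093, 0.002]
force: [0.4, -0.4, 5.5]
opening: 0.0248
grip_force: 30.0
```

Emit:
{"op": "move_arm", "data": {"increments": [[0.02,0.001,0,0,0],[0.02,0.002,0,0,0],[0.02,0.002,0,0,0]]}}

```text
clock: 11.88
tcp_pos: [0.6124, 0.0354, -0.012]
ee_rot: [2.342, 2.093, 0.001]
force: [-0.4, -2.0, 5.6]
opening: 0.0244
grip_force: 30.0
```

Emit:
{"op": "move_arm", "data": {"increments": [[0.02,0.001,0,0,0],[0.02,0.002,0,0,0],[0.02,0.002,0,0,0]]}}

```text
clock: 12.25
tcp_pos: [0.6127, 0.0373, -0.012]
ee_rot: [2.342, 2.093, 0.001]
force: [-0.3, -2.0, 5.5]
opening: 0.025
grip_force: 30.0
```

```bash
python3 -c "
from bar import *
bar(); planst(.603,.103,-.012,-6.35)"
```

```text
top no bar
side 181 centre s,t [603.3 102.7] size [ 25.9 123.5] ang 1.4 ztop 0.0309 s rng [590.9 616.3] t rng [ 41.6 162.6]
t 12.35 shift [-0.0019 -0.0018  0.    ] turn -0.07 | tilt z [ 0.001 -0.    -1.   ] yaw -6.42 s,t [0.6048 0.1049] tcp [ 0.6127  0.0373 -0.012 ] F [ 0.6 -1.7  5.3] open 0.0248
```

Nearly at the stop, so I'll go on in 1 mm steps.

Emit:
{"op": "move_arm", "data": {"increments": [[0.02,0.0005,0,0,0],[0.02,0.001,0,0,0],[0.02,0.001,0,0,0]]}}

```text
clock: 12.72
tcp_pos: [0.6127, 0.0378, -0.012]
ee_rot: [2.341, 2.093, 0.0]
force: [-0.0, -3.8, 5.6]
opening: 0.0248
grip_force: 30.0
```

Emit:
{"op": "move_arm", "data": {"increments": [[0.02,0.0005,0,0,0],[0.02,0.001,0,0,0],[0.02,0.001,0,0,0]]}}

```text
clock: 13.1
tcp_pos: [0.6127, 0.0378, -0.012]
ee_rot: [2.34, 2.093, -0.001]
force: [-1.7, -6.4, 6.5]
opening: 0.0247
grip_force: 30.0
```

Emit:
{"op": "move_arm", "data": {"increments": [[0.02,0.0005,0,0,0],[0.02,0.001,0,0,0],[0.02,0.001,0,0,0]]}}

```text
clock: 13.48
tcp_pos: [0.6127, 0.0378, -0.012]
ee_rot: [2.339, 2.092, -0.003]
force: [-1.3, -9.7, 6.7]
opening: 0.0247
grip_force: 30.0
```

Butted: the force rises while the pose holds still. I'll ease off, open a little and lift.

Emit:
{"op": "move_arm", "data": {"increments": [[0.02,-0.001,0,0,0],[0.02,-0.002,0,-0.0005,0],[0.036,-0.002,0,-0.0005,0],[0.036,-0.002,0,-0.0005,0],[0.036,-0.002,0,-0.0005,0],[0.036,-0.002,0,-0.0005,0],[0.036,-0.002,0,-0.015,0],[0.036,-0.002,0,-0.04,0],[0.036,-0.002,0,-0.08,0],[0.036,-0.002,0,-0.1,0],[0.0,-0.002,0,-0.1,0],[0.0,-0.002,0,-0.1,0]]}}

```text
clock: 14.98
tcp_pos: [0.6112, 0.0385, 0.0863]
ee_rot: [-2.342, -2.093, 0.002]
force: [-1.1, 0.2, -0.4]
opening: 0.0182
grip_force: 0.0
```

```bash
python3 -c "
from bar import *
bar(); planst(.560,.108,.088,83.65)"
```

```text
top 23 centre s,t [597.7 112.7] size [21.6 95.4] ang 7.39 ztop 0.0319 s rng [592.2 614. ] t rng [ 64.1 152.3]
side 170 centre s,t [603.9 104.3] size [124.   22.2] ang 89.75 ztop 0.0308 s rng [593.  614.7] t rng [ 43.6 165.1]
t 15.07 shift [ 0.0022 -0.0426 -0.0024] turn -90.07 | tilt z [-0.003 -0.    -1.   ] yaw -6.42 s,t [0.6027 0.1058] tcp [0.6107 0.0385 0.0855] F [ 0.6  1.4 -1. ] open 0.0101
```

Emit:
{"op": "move_arm", "data": {"increments": [[0.0,0,-0.004,0,-9],[0.0,0,-0.008,0,-18],[0.0,0,-0.012,0,-27],[0.0,0,-0.016,0,-36],[0.0,0.001,-0.02,0,-45],[0.0,0.001,-0.024,0,-54],[0.0,0.002,-0.028,0,-63],[0.0,0.002,-0.032,0,-72],[0.0,0.002,-0.036,0,-81],[0.0,0.002,-0.039,0,-90],[0.0,0.002,-0.039,0,-90],[0.0,0.002,-0.039,0,-90]]}}

```text
clock: 16.58
tcp_pos: [0.5732, 0.0448, 0.0866]
ee_rot: [-0.18, -3.135, 0.0]
force: [-0.3, -0.4, -0.3]
opening: 0.0004
grip_force: 0.0
```

```bash
python3 -c "
from bar import *
bar(); planst(.563,.108,-.009,83.65)"; python3 tip.py
```

```text
top no bar
side 167 centre s,t [604.7 103.9] size [119.6  22.6] ang 88.97 ztop 0.0305 s rng [593.  614.7] t rng [ 44.9 163.7]
t 16.68 shift [0.0019 0.     0.096 ] turn -0.16 | tilt z [-0.001 -0.    -1.   ] yaw 83.49 s,t [0.565 0.108] tcp [0.5735 0.0448 0.087 ] F [-0.9  0.1 -0.2] open 0.0005
-1 91 tool z pct [-0.0539 -0.0517 -0.0323  0.0746  0.077 ] x [-0.011  0.011] y [-0.019 -0.001]
1 48 tool z pct [0.0701 0.0714 0.0737 0.0757 0.0778] x [-0.014  0.013] y [-0.001  0.021]
[0.5736 0.0448 0.0872] 0.00038178705615703293 [-0.42730257 -0.01941546 -0.70479607]
```

Emit:
{"op": "move_arm", "data": {"increments": [[0.0,0,0,0.04,0],[0.0,0,0,0.08,0],[0.0,0,0,0.095,0],[0.0,0,0,0.099,0],[0.0,-0.005,0,0.099,0],[0.0,-0.01,0,0.099,0],[0.0,-0.015,0,0.099,0],[0.0,-0.02,0,0.099,0],[0.0,-0.025,0,0.099,0],[0.0,-0.025,0,0.099,0]]}}

```text
clock: 17.98
tcp_pos: [0.5992, 0.042, -0.0115]
ee_rot: [0.176, 3.136, 0.0]
force: [-0.5, 0.3, 0.2]
opening: 0.0005
grip_force: 0.0
```

Emit:
{"op": "move_arm", "data": {"increments": [[0.0,-0.004,0,0,0],[0.0,-0.008,0,0,0],[0.0,-0.012,0,0,0],[0.0,-0.016,0,0,0],[0.0,-0.019,0,0,0],[0.0,-0.021,0,0,0],[0.0,-0.021,0,0,0]]}}

```text
clock: 18.85
tcp_pos: [0.6199, 0.0397, -0.0114]
ee_rot: [0.176, 3.136, 0.0]
force: [0.6, 0.4, 0.0]
opening: 0.0006
grip_force: 0.0
```

```bash
python3 -c "
from bar import *
bar(); planst(.563,.108,-.009,83.65)"
```

```text
top no bar
side 105 centre s,t [633.5  76.5] size [71.2 23.8] ang 89.93 ztop 0.0306 s rng [621.7 645.3] t rng [ 41.5 111.7]
t 18.95 shift [ 0.0485 -0.     -0.0024] turn -0.07 | tilt z [ 0.001 -0.    -1.   ] yaw 83.58 s,t [0.6115 0.108 ] tcp [ 0.6197  0.0397 -0.0114] F [ 0.9 -0.1  0.8] open 0.0004
```

Almost at the fence. I'll nudge on until it touches.

Emit:
{"op": "move_arm", "data": {"increments": [[0.0,-0.001,0,0,0],[0.0,-0.002,0,0,0],[0.0,-0.002,0,0,0]]}}

```text
clock: 19.32
tcp_pos: [0.6213, 0.0395, -0.0116]
ee_rot: [-0.176, -3.137, 0.0]
force: [-0.7, 0.7, 0.1]
opening: 0.0008
grip_force: 0.4
```

Emit:
{"op": "move_arm", "data": {"increments": [[0.0,-0.001,0,0,0],[0.0,-0.002,0,0,0],[0.0,-0.002,0,0,0]]}}

```text
clock: 19.7
tcp_pos: [0.6218, 0.0394, -0.0121]
ee_rot: [-0.176, -3.134, 0.0]
force: [-4.7, 0.6, 3.3]
opening: 0.0007
grip_force: 2.6
```

Emit:
{"op": "move_arm", "data": {"increments": [[0.0,-0.001,0,0,0],[0.0,-0.002,0,0,0],[0.0,-0.002,0,0,0]]}}

```text
clock: 20.08
tcp_pos: [0.6217, 0.0393, -0.0126]
ee_rot: [-0.176, -3.129, 0.0]
force: [-9.0, 0.5, 4.2]
opening: 0.0005
grip_force: 4.6
```

The bar is seated on the fence. I'll retract and turn the hand so its narrow side lies along the fence, which keeps the gripper body clear of the slot too. Then I'll come down on top at t ≈ 0.123, between slot and stop.

Emit:
{"op": "move_arm", "data": {"increments": [[0.0,0.005,0,0,0],[0.0,0.012,0,0,0],[0.0,0.02,0,0,0],[0.0,0.02,0,-0.03,0],[0.0,0.02,0,-0.07,0],[0.0,0.02,0,-0.09,0],[0.0,0.02,0,-0.09,0]]}}

```text
clock: 20.95
tcp_pos: [0.607, 0.0413, 0.0804]
ee_rot: [0.176, 3.132, 0.001]
force: [0.4, -0.0, -0.4]
opening: 0.0002
grip_force: 0.0
```

Emit:
{"op": "move_arm", "data": {"increments": [[0.0,0,0,0,9],[0.0,0,0,0,18],[0.0,0,0,0,27],[0.0,0,0,0,36],[0.0,0,0,0,45],[0.0,0,0,0,54],[0.0,0,0,0,63],[0.0,0,0,0,72],[0.0,0,0,0,81],[0.0,0,0,0,90],[0.0,0,0,0,90],[0.0,0,0,0,90]]}}

```text
clock: 22.45
tcp_pos: [0.6046, 0.0412, 0.0772]
ee_rot: [-2.339, -2.096, 0.002]
force: [0.1, -0.1, 0.6]
opening: 0.0006
grip_force: 0.0
```

```bash
python3 -c "
from bar import *
bar(); planst(.625,.123,.012,-6.35)
a=cv2.imread('pics/z_side.png')[160:260,220:320]; cv2.imwrite('pics/c3.png',cv2.resize(a,(600,600),interpolation=cv2.INTER_CUBIC))"
```

```text
top no bar
side 174 centre s,t [636.1 102.1] size [ 23.  127.8] ang 1.26 ztop 0.0307 s rng [624.1 646.7] t rng [ 39.6 163.4]
t 22.55 shift [0.0151 0.0284 0.0657] turn 0.02 | tilt z [-0.001 -0.    -1.   ] yaw -6.33 s,t [0.5967 0.1079] tcp [0.605  0.0412 0.0777] F [-0.6 -0.5  0.3] open 0.0006
```

View pics/c3.png

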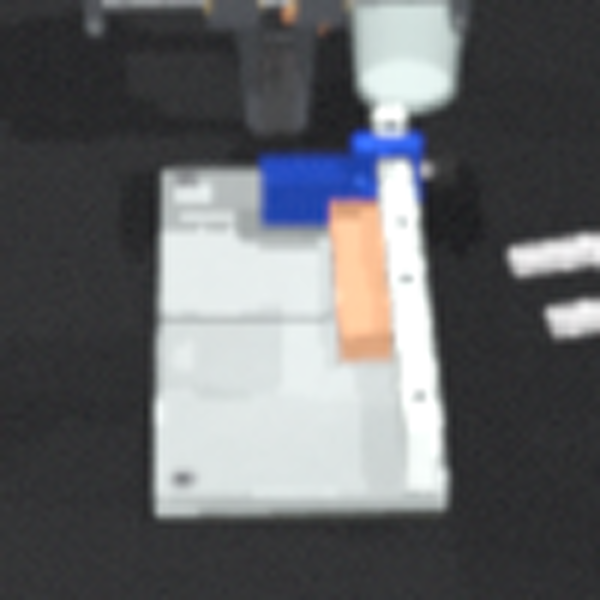

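The side crop shows the bar (330–390, 200–360) along the fence, butted on the blue stop and crossing the saw line at row 318. Now I'll go above the push point.

Emit:
{"op": "move_arm", "data": {"increments": [[0.0,0.008,0.014,0.01,0],[0.0,0.015,0.028,0.03,0],[0.0,0.015,0.028,0.05,0],[0.0,0.015,0.028,0.062,0],[0.0,0.015,0.028,0.068,0],[0.0,0.015,0.028,0.07,0],[0.0,0.015,0.028,0.07,0]]}}

```text
clock: 23.42
tcp_pos: [0.6352, 0.0529, 0.0089]
ee_rot: [2.342, 2.093, 0.001]
force: [-0.4, 0.0, 0.1]
opening: 0.0005
grip_force: 0.0
```

Emit:
{"op": "move_arm", "data": {"increments": [[0.0,0,0,0.001,0],[0.0,0,0,0.002,0],[0.0,0,0,0.003,0],[0.0,0,0,0.004,0],[0.0,0,0,0.005,0],[0.0,0,0,0.005,0]]}}

```text
clock: 24.18
tcp_pos: [0.6348, 0.053, 0.0032]
ee_rot: [-2.342, -2.093, 0.0]
force: [-0.1, 0.1, -0.1]
opening: 0.0
grip_force: 0.0
```

```bash
python3 -c "
from m import *
planst(.625,.123,-.001,-6.35)"; python3 tip.py
```

```text
t 24.18 shift [0.0001 0.     0.0042] turn -0.07 | tilt z [-0. -0. -1.] yaw -6.42 s,t [0.625  0.1229] tcp [0.6348 0.053  0.0032] F [-0.1  0.1 -0.1] open 0.0
-1 89 tool z pct [-0.0617 -0.056  -0.0365 -0.01   -0.0079] x [-0.012  0.008] y [-0.017  0.   ]
1 71 tool z pct [-0.0612 -0.0562 -0.0383 -0.0254 -0.0212] x [-0.012  0.005] y [0.    0.021]
[0.6348 0.053  0.0033] 0.0005744221257138334 [-0.51673283  0.04421787 -0.98501216]
```

Emit:
{"op": "move_arm", "data": {"increments": [[0.0,0,0,0.001,0],[0.0,0,0,0.002,0],[0.0,0,0,0.0025,0],[0.0,0,0,0.0025,0]]}}

```text
clock: 24.72
tcp_pos: [0.6348, 0.053, 0.0008]
ee_rot: [-2.342, -2.093, 0.0]
force: [0.2, 0.7, -0.9]
opening: 0.0004
grip_force: 0.0
```

Emit:
{"op": "move_arm", "data": {"increments": [[0.0,0,0,0.0005,0],[0.0,0,0,0.001,0],[0.0,0,0,0.001,0]]}}

```text
clock: 25.1
tcp_pos: [0.6349, 0.053, -0.0001]
ee_rot: [-2.342, -2.093, 0.0]
force: [-0.2, 0.3, -0.1]
opening: 0.0004
grip_force: 0.0
```

Emit:
{"op": "move_arm", "data": {"increments": [[0.0,0,0,0.0005,0],[0.0,0,0,0.001,0],[0.0,0,0,0.001,0]]}}

```text
clock: 25.48
tcp_pos: [0.635, 0.0531, -0.0004]
ee_rot: [2.342, 2.094, 0.0]
force: [-2.3, 0.1, 4.9]
opening: 0.0006
grip_force: 2.4
```

Emit:
{"op": "move_arm", "data": {"increments": [[0.0,0,0,0.0005,0],[0.0,0,0,0.001,0],[0.0,0,0,0.001,0]]}}

```text
clock: 25.85
tcp_pos: [0.635, 0.053, -0.0004]
ee_rot: [2.342, 2.094, -0.0]
force: [-4.8, 0.2, 10.6]
opening: 0.0008
grip_force: 5.2
```

Contact on top of the bar. Next is the diagonal push: forward along the tool's y axis and down together.

Emit:
{"op": "move_arm", "data": {"increments": [[0.0,0,0.0005,0.0005,0],[0.0,0,0.001,0.001,0],[0.0,0,0.0015,0.0015,0],[0.0,0,0.002,0.002,0],[0.0,0,0.002,0.002,0],[0.0,0,0.002,0.002,0]]}}

```text
clock: 26.6
tcp_pos: [0.6368, 0.0531, -0.0004]
ee_rot: [-2.342, -2.093, 0.0]
force: [-10.2, 0.1, 21.7]
opening: 0.0007
grip_force: 10.8
```

Emit:
{"op": "move_arm", "data": {"increments": [[0.0,0,0.0003,0.0005,0],[0.0,0,0.0006,0.001,0],[0.0,0,0.0008,0.0015,0],[0.0,0,0.001,0.002,0],[0.0,0,0.001,0.002,0],[0.0,0,0.001,0.002,0]]}}

```text
clock: 27.35
tcp_pos: [0.6379, 0.0531, -0.0005]
ee_rot: [-2.342, -2.093, 0.0]
force: [-14.7, 0.8, 32.4]
opening: 0.0004
grip_force: 16.1
```

```bash
python3 -c "
from bar import *
bar(.02,.04); planst(.625,.123,-.001,-6.35)
a=cv2.imread('pics/z_side.png')[160:260,220:320]; b=cv2.imread('pics/z_top.png')[180:240,240:300]
cv2.imwrite('pics/c4.png',np.hstack([cv2.resize(k,(400,400),interpolation=cv2.INTER_CUBIC) for k in (a,b)]))"; python3 tip.py
```

```text
top 36 centre s,t [636.4  68.1] size [22.1 46.3] ang 3.25 ztop 0.0321 s rng [624.2 648.5] t rng [45. 91.]
side 122 centre s,t [635.8  95.9] size [ 22.4 106. ] ang 0.31 ztop 0.0307 s rng [624.8 646.7] t rng [ 43.7 147.5]
t 27.45 shift [-0.0004 -0.003   0.0005] turn -0.07 | tilt z [-0.001  0.    -1.   ] yaw -6.42 s,t [0.628  0.1234] tcp [ 6.378e-01  5.320e-02 -5.000e-04] F [-16.    1.2  33. ] open 0.0003
-1 85 tool z pct [-0.061  -0.0568 -0.038  -0.0142 -0.0119] x [-0.013  0.006] y [-0.019  0.   ]
1 64 tool z pct [-0.0614 -0.0585 -0.0438 -0.0295 -0.0279] x [-0.012  0.009] y [0.   0.02]
[ 6.378e-01  5.310e-02 -5.000e-04] 0.0005110471110232511 [-15.50613535  -0.36748643  32.135691  ]
```

View pics/c4.png

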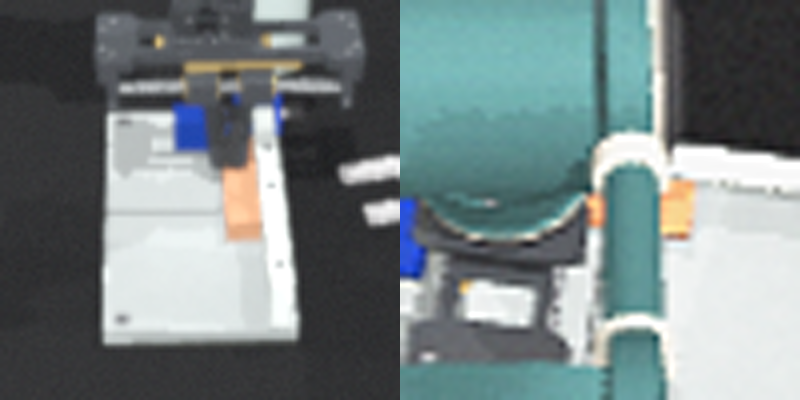

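The side crop shows the fingertips on the bar between the saw line (row 212) and the stop, with the bar still along the fence and the slot clear. The push is steady at about 15 N towards the fence and 32 N down, so I'll hand it in.

```bash
python3 -c "
from station import robot
print(robot.close_job())"
```

```text
the job is handed in; nothing more can be done
None
```

I handed the job in at about 27.5 s, with no verdict returned: the copper bar is butted against the stop and flat on the fence, held by a diagonal fingertip push of about 15 N towards the fence and 32 N down, between the slot and the stop; the saw, beaker and calipers were not touched.

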